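# Show the notched filter plate to the code reader

## Robot

A 6-joint arm with a two-finger parallel gripper is mounted at the origin on a cart in front of the work surface, level with it; the furniture and walls round the work are solid. World frame = base frame: x ahead of the robot, y to its left, z up, the work surface at z = 0. Lengths are in mm, angles in rad, forces in N, time in s.
With the tool pointing down it reaches from about 300 to 875 mm from the base axis. Payload 4.2 kg.
Tool frame: the origin (TCP) lies midway between the tips of the shut fingers; the grasp point (between the pads) lies 19 mm behind it (manip.grip_point_offset is the distance from the TCP to the grasp point, in mm); z points along the fingers, y is the line along which they close (so a half turn about z gives the same grasp; the last joint's range is limited). The gripper opens to 85 mm and grips with 20 to 120 N. Pads are 22 mm wide; open, the fingers measure 114 mm over their backs; the gripper's body (76 mm by 85 mm) begins 54 mm behind the grasp point. The pads swing forward as they close: fully open they stand 13 mm farther back than shut.
Start: joints at [1.2, 0.32, 1.565, -0, 1.257, -0.02], TCP at [197.601, 539.996, 231.338] pointing down, gripper open.
Joint ranges: [-3.11, 3.11], [-0.84, 2.01], [0.21, 2.61], [-1.34, 4.49], [0.05, 2.63], [-2.56, 2.56]. Speed limits (rad/s): [2.57, 2.57, 3.14, 3.14, 3.14, 3.14].

## Interface

Orientations are given as a unit quaternion [x, y, z, w].
In Python, from rig import manip gives the robot as it stands. The module is installed in compiled form; this text tells all that it offers.
- The arm moves only by the tool move_arm, never from a script. Its argument "rows" is a list of rows, each a list of 7 numbers: the shift along the tool's x, y, z in m, then the turn, a rotation vector about the tool's x, y, z in degrees, then the closure, from 0 (fully open) to 1 (shut). In form: [[tx, ty, tz, rx, ry, rz, grip], ...]. A call has 1 to 8 rows; each row shifts and turns the commanded pose from where the row before left it, along the tool's axes as they then stand; what a row does not reach is not made up. A row lasts 1/12 s, in which the tool goes at most 41.7 mm and 7.16 degrees, less where a joint would pass 70% of its speed; a pose out of reach is approached as far as the arm can. A call is refused whole if a number of a shift passes 0.0417 or a number of a turn 7.16, either way. A call with a gripper value outside its range is refused whole. The fingers move at their own pace and stop on an object; "grip_force" is the grip in N (left out, the last holds). Time passes only in rows, so rows that do not move let the fingers close. It gives the time, the measured TCP pose, the force, the opening and the grip force at its end, in the units of the state.
- manip.observe(): the state, without advancing time (a new reading comes with each control period).
- manip.camera(name): name is "side" or "top" or "wrist"; returns (picture, depth): 480x640x3 uint8, red, green, blue; 480x640 float32, mm along the optical axis (not along the pixel's ray), 0 where there is no reading.
- manip.calibration(name): a dict with "vfov" (degrees; the focal length in pixels is half the picture's height over the tangent of half this angle, whatever the lens; pixels are square), "cx", "cy" (the principal point, pixels), "dist" ([k1, k2, p1, p2, k3] as OpenCV has them; the pictures are not rectified), "extrinsics" (4x4, takes a point from camera to world coordinates); the wrist camera has in their place "tool_from_camera" (4x4, takes a point from camera to tool coordinates, whose origin is the TCP and whose axes are the flange's). Camera axes: x right, y down, z forward; pixel columns grow to the right and rows downward; lengths in mm; the calibration is good to about 2 mm. A picture is of the moment at which its call begins: read the wrist's pose just before it. calibration takes no time and is no camera call.
- manip.hand_in(): hands the job in; it is judged then, once.
The state is a dict: "clock": time; "joint_positions": joint angles; "joint_vel": joint speeds; "joint_torque": joint torques, N m; "ee_pos": TCP position; "tcp_rot": TCP orientation; "contact_force": force on the tool from outside, world axes, zero at the start; "ft_torque": the same for the moment, N m; "opening": finger opening in mm; "gripper_force": force on a finger pad.
Only numpy, scipy, OpenCV 4.12 (cv2) and the standard library are available. Lean on these libraries where they do the work, as an engineer would, in place of code of your own. Each camera call takes 0.05 s, during which the arm holds its last target. There are 200 camera calls.

## Task

Of the three pale filter plates standing on edge in small holders, take the one with a notched corner: seen with the notch at the top right, the side facing you is its label side, and the frosted label is at the notched end. Lift it out by its plain part, label uncovered, and present it to the code reader on its post: label side up and square to the window, label centred in front of the window and about 10 cm from it. Finish while still holding it there, steady and touching nothing else, and leave the reader, the other plates and the things around alone.

Things in the scene. Friction and masses are not known exactly. Their poses are not given: they have to be found in the camera images.
- filter_plate: The notched plate: pale, stiff, 80 long x 6 thick x 52 mm high, 36 to 63 g, standing on a long edge in a holder, top edge 58 mm over the worktop. Origin: centre of its underside. x along its length to the notched end, z up, y through its thickness; label side = -y face. Notch 12 x 12 mm at the +x, +z corner: top right when facing the label side.
- label (a point): Centre of the frosted label (20 x 32 mm field, slightly whiter) on the notched plate's label side: at (27, -3, 20) mm in the plate's frame. This point has the plate's axes.
- blank_b: Another plate of the same size and material with four square corners and no label. Origin: centre of its underside. Leave it standing.
- blank_c: As blank_b.
- reader: The code reader, fixed: black foot 100 x 90 x 12 mm, post 18 mm thick up to 258 mm, 30 mm behind the origin, and a tilted head. Origin: in the foot's underside, 10 mm in front of the foot's centre; -x is its front, the way it looks; z up.
- reader_head: The reader's grey head, 52 wide, 36 deep, 80 mm long behind the window; black collar 60 x 44 mm. Origin: centre of the window, 220 mm over the worktop, 40 mm in front of the reader's origin. +z points out of the window along the line of sight: to the reader's front and down at 40 degrees; y is level. The reading place is 100 mm out along +z, 156 mm over the worktop.
- timer: Bystander: bench timer, 58 x 62 x 18 mm. Origin: centre of its underside.
- control_vial_1: Bystander: small capped vial, 24 mm across, 45 mm high. Origin: centre of its underside.
- slide_box: Bystander: small carton, 58 x 80 x 30 mm. Origin: centre of its underside.
- sample_pot: Bystander: small lidded pot, 45 mm across, 48 mm high. Origin: centre of its underside.
- stand_a: The notched plate's grey holder, fixed: foot 96 x 44 mm, two cheeks 16 mm high along x with a slot 8 mm wide and 10 mm deep between; the plate stands in it 6 mm over the worktop and lifts straight out. Origin: centre of its underside; axes as the standing plate's. The other two holders are alike.
Not all that is in view belongs to the job. Leave any black look-alike of the filter_plate alone.

How it is judged (in metres and radians):
On the way:
1. the notched plate is lifted clear of its holder (height (world z) of filter_plate above 0.03 m and contact force between the fingers and filter_plate above 0.5 N), for 0.2 s.
At the end, for the whole second after the job is handed in: The plate is held still in the fingers, off everything else, label side up and within 20 degrees of square to the line of sight; label centre within 15 mm of that line each way and 70 to 130 mm from the window; grasp more than 26 mm from the label centre (x of label in the frame of reader_head between -0.015 and 0.015 m and y of label in the frame of reader_head between -0.015 and 0.015 m and z of label in the frame of reader_head between 0.07 and 0.13 m and angle between the y axis of filter_plate and the z axis of reader_head, either way round below 0.35 rad and angle between filter_plate's own y axis and vertical above 1.9 rad and distance between the grasp point and label above 0.026 m and contact force between the fingers and filter_plate above 0.5 N and contact force between filter_plate and reader below 0.3 N and height (world z) of filter_plate above 0.08 m and linear speed of filter_plate below 0.02 m/s and angular speed of filter_plate below 0.15 rad/s); the arm keeps its last pose, push and grip.
It fails at once if another plate is shifted by more than 20 mm or knocked over (distance of any of blank_b, blank_c from where it was at the start of the episode above 0.02 m or angle between any of blank_b, blank_c's own z axis and vertical above 0.5 rad).
It fails at once if a bystander (timer, vial, carton, pot) is shifted by more than 30 mm (distance of any of timer, control_vial_1, slide_box, sample_pot from where it was at the start of the episode above 0.03 m).
It fails at once if the arm or the plate pushes the reader with more than 3 N (contact force between any of the arm, the fingers, filter_plate and reader above 3 N).
It also fails if it takes over 35 s, if anything falls off the work surface, if the arm or the gripper's body presses on something with over 40 N, if the wrist force passes 120 N, or if a joint passes its speed limit or range.

## Working session

There is one attempt and no reset: what is moved stays moved. The work goes in short steps, Python scripts to look and compute and a tool call to move; the robot and the scene stay as the last step left them, time stands still between calls to the robot, and variables do not carry over. Pictures are saved under pics/ and viewed, at most 10 in all, crops included, and the job is handed in when it is done.

Besides the shell and the picture viewer there is one more tool, called after "Call:" in YAML: its name, and indented under it one key for each argument. move_arm: Moves the arm, as the interface text tells. Its arguments: {"type":"object","properties":{"rows":{"type":"array"},"grip_force":{"type":"number"}},"required":["rows"]}

```bash
mkdir -p pics
cat > h.py <<'E'
import numpy as np, cv2, pickle
from rig import manip
from scipy.spatial.transform import Rotation as R
def K(c,shape=(480,640)):
    f=240/np.tan(np.radians(c["vfov"])/2); return np.array([[f,0,c["cx"]],[0,f,c["cy"]],[0,0,1]])
def ext(name,st=None):
    c=manip.calibration(name)
    if name!="wrist": return np.array(c["extrinsics"])
    st=st or manip.observe(); T=np.eye(4);T[:3,:3]=R.from_quat(st["tcp_rot"]).as_matrix();T[:3,3]=st["ee_pos"]
    return T@np.array(c["tool_from_camera"])
def rays(name,px,E):
    c=manip.calibration(name)
    u=cv2.undistortPoints(np.array(px,float).reshape(-1,1,2),K(c),np.array(c["dist"],float)).reshape(-1,2)
    d=np.c_[u,np.ones(len(u))]; return E[:3,3],d@E[:3,:3].T
def onplane(name,px,z,E):
    o,d=rays(name,px,E); return o+d*((z-o[2])/d[:,2])[:,None]
def withdepth(name,px,dep,E):
    o,d=rays(name,px,E); z=np.array([dep[int(round(v)),int(round(u))] for u,v in px]); return o+d*z[:,None]
def snap(name,tag):
    E=ext(name); im,de=manip.camera(name); pickle.dump((im,de,E),open(f"{tag}.pkl","wb")); cv2.imwrite(f"pics/{tag}.png",im[:,:,::-1]); return im,de,E
def load(tag): return pickle.load(open(f"{tag}.pkl","rb"))
E
python3 -c "
from h import *
snap('top','top0');snap('side','side0')
print(manip.observe(),manip.grip_point_offset)
for n in('top','side','wrist'):print(n,manip.calibration(n))"
```

```text
{'clock': 0.1, 'joint_positions': array([ 1.19998387e+00,  3.20213427e-01,  1.56558664e+00, -8.43030642e-07,
        1.25743224e+00, -2.00189673e-02]), 'joint_vel': array([ 0.00136982, -0.00299017, -0.00479151,  0.00232218,  0.00012418,
        0.00026071]), 'joint_torque': array([-1.56264574e-03, -4.16418028e+01, -2.34700835e+01, -1.70925969e-04,
        5.07613600e-03, -1.74446518e-05]), 'ee_pos': array([197.4406076 , 539.55749454, 230.56321425]), 'tcp_rot': array([ 1.74498622e-01,  9.84657077e-01, -8.04297502e-04, -1.58795412e-04]), 'contact_force': array([-0.49231824, -0.24405715, -0.17798566]), 'ft_torque': array([-0.0151042 , -0.0024557 ,  0.02962482]), 'gripper_force': 0.0, 'opening': 85.53843931737005} 18.700000000000003
top {'vfov': 42.517113663015564, 'cx': 314.10725524915625, 'cy': 235.7877102216001, 'dist': array([0.01935635, 0.        , 0.        , 0.        , 0.        ]), 'extrinsics': array([[ 8.67326058e-03, -9.95722660e-01,  9.19845527e-02,
         3.99867065e+02],
       [-9.99960604e-01, -8.81015591e-03, -1.08227938e-03,
         4.13483575e+01],
       [ 1.88804
[... 507 characters left out ...]
       [-4.89928538e-03, -9.17877858e-01, -3.96832754e-01,
         7.20062726e+02],
       [ 0.00000000e+00,  0.00000000e+00,  0.00000000e+00,
         1.00000000e+00]])}
wrist {'vfov': 61.72326659601126, 'cx': 319.9943688890659, 'cy': 243.63088482056068, 'dist': array([-0.06263598,  0.        ,  0.        ,  0.        ,  0.        ]), 'tool_from_camera': array([[ 4.86461227e-04, -9.44384166e-01, -3.28843901e-01,
         8.53451089e+01],
       [ 9.99999151e-01,  6.18492683e-05,  1.30168552e-03,
         3.61305944e-01],
       [-1.20895244e-03, -3.28844255e-01,  9.44383394e-01,
        -1.42540602e+02],
       [ 0.00000000e+00,  0.00000000e+00,  0.00000000e+00,
         1.00000000e+00]])}
```

View pics/top0.png

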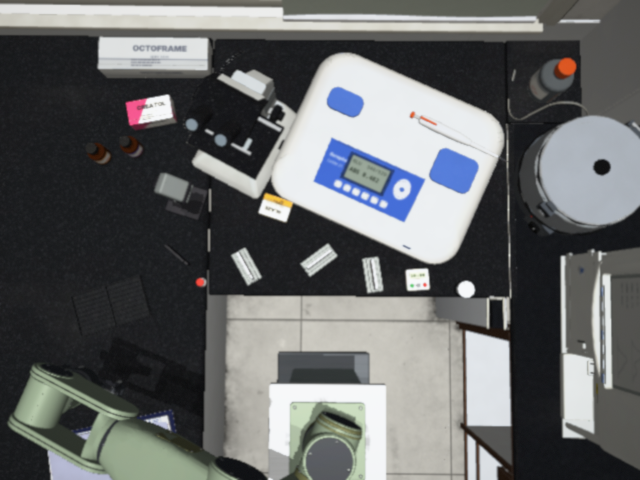

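View pics/side0.png

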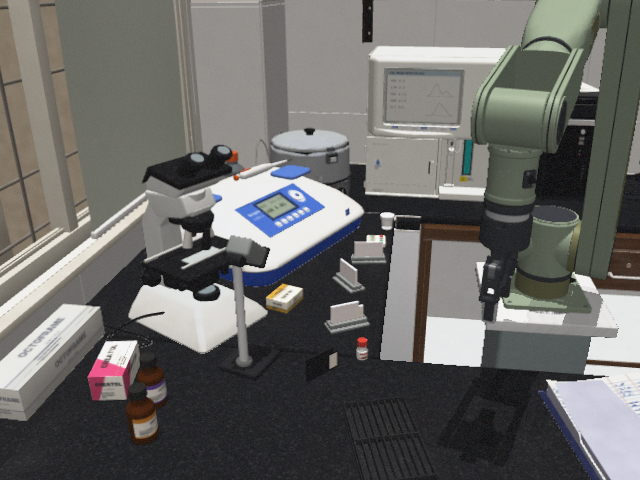

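Top view: plates at about (246,266), (319,260) and (372,274), reader at (180,195), black look-alike at (176,254). The side view has the same three plates at (348,315), (348,275) and (368,250). I'll enlarge them to find the notch.

```bash
python3 -c "
from h import *
t=load('top0')[0];s=load('side0')[0]
a=cv2.resize(t[235:300,220:400],(800,289),interpolation=cv2.INTER_CUBIC)
b=[cv2.resize(s[y-28:y+28,x-28:x+28],(266,266),interpolation=cv2.INTER_CUBIC) for x,y in((348,318),(348,277),(368,250))]
b=cv2.copyMakeBorder(np.hstack(b),0,0,0,2,0)
cv2.imwrite('pics/crop1.png',np.vstack([a,b])[:,:,::-1])
for n,p in(('top',[(246,266),(319,260),(372,274)]),('side',[(348,315),(348,275),(368,250)])):
  print(n,onplane(n,p,40,load(n+'0')[2]).round())
"
```

```text
top [[ 471.  225.   40.]
 [ 489.   26.   40.]
 [ 452. -119.   40.]]
side [[ 465.  250.   40.]
 [ 487.   54.   40.]
 [ 449. -106.   40.]]
```

View pics/crop1.png

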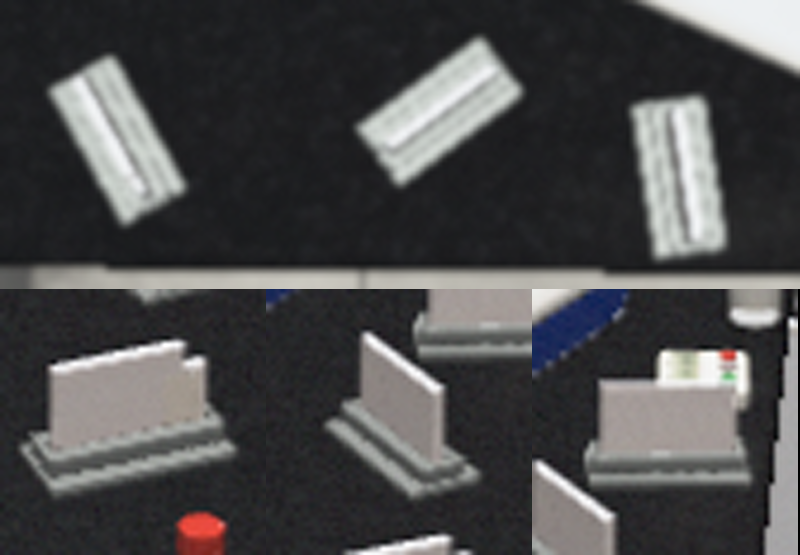

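The candidates are side (348,315), (348,275) and (368,250), which match top (246,266), (319,260) and (372,274). Only (348,315) has a notch. It sits at the top right, with a faint label below it, so the label side faces the side camera and the notched end points toward the robot. Next I'll measure that plate and the reader.

```bash
cat >> h.py <<'E'
def cloud(name,box,dep,E):
    u0,v0,u1,v1=box; g=np.array([(u,v) for v in range(v0,v1) for u in range(u0,u1)]); 
    P=withdepth(name,g,dep,E); ok=dep[g[:,1],g[:,0]]>0; return g[ok],P[ok]
E
python3 -c "
from h import *
for n,b in(('top',(140,160,220,230)),('side',(210,225,290,385))):
  im,de,E=load(n+'0'); g,P=cloud(n,b,de,E); 
  m=(P[:,2]>170)&(P[:,2]<300)&(P[:,0]>560)&(P[:,0]<760)&(P[:,1]>330)&(P[:,1]<480)
  print(n,m.sum(),P[m].min(0).round(),P[m].max(0).round(),np.median(P[m],0).round())
  r=cv2.minAreaRect(P[m][:,:2].astype(np.float32));print(r, cv2.boxPoints(r).round())
# post from side
im,de,E=load('side0')
g,P=cloud('side',(225,275,255,350),de,E); m=(P[:,1]>330)&(P[:,1]<480)&(P[:,2]>40)&(P[:,2]<160);print('post',m.sum(),np.median(P[m],0).round(),P[m].min(0).round(),P[m].max(0).round())
# notched plate
im,de,E=load('top0'); g,P=cloud('top',(225,240,270,295),de,E); v=im[g[:,1],g[:,0]].min(1)
m=(P[:,2]>45)&(P[:,2]<70);print('pl',m.sum(),cv2.minAreaRect(P[m][:,:2].astype(np.float32)))
m=(v>215);r=cv2.minAreaRect(g[m].astype(np.float32));print(m.sum(),r);q=onplane('top',cv2.boxPoints(r),58,E);print(q.round(1))
a=im[160:225,140:225];b=load('side0')[0][225:385,205:290]
cv2.imwrite('pics/rd.png',np.hstack([cv2.resize(a,(523,400),interpolation=2),cv2.resize(b,(212,400),interpolation=2)])[:,:,::-1])
"
```

```text
top 848 [613. 336. 211.] [684. 432. 288.] [650. 379. 259.]
((652.2092895507812, 385.5855712890625), (91.41915130615234, 59.0675163269043), 72.12138366699219) [[610. 351.]
 [666. 333.]
 [694. 420.]
 [638. 438.]]
side 1379 [610. 353. 170.] [683. 438. 284.] [651. 414. 249.]
((648.7193603515625, 390.3951721191406), (93.23197937011719, 53.48990249633789), 69.86443328857422) [[608. 356.]
 [658. 337.]
 [690. 425.]
 [640. 443.]]
post 437 [658. 425. 107.] [650. 414.  46.] [670. 433. 160.]
pl 68 ((473.4600830078125, 227.1784210205078), (78.14615631103516, 6.462188243865967), 29.64722442626953)
72 ((243.4906005859375, 265.2830505371094), (27.778772354125977, 2.719599962234497), 60.945396423339844)
[[503.  251.6  58. ]
 [506.7 245.2  58. ]
 [441.4 207.5  58. ]
 [437.8 213.9  58. ]]
```

View pics/rd.png

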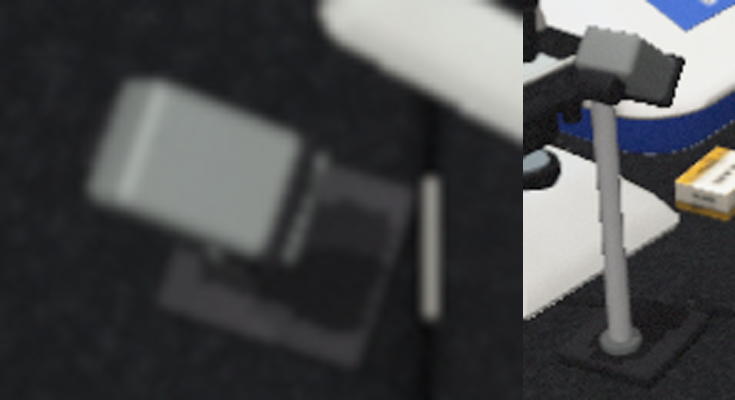

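The reader's front points to about 251° (mostly −y), with the window near (639,355). The plate centre is near (473,228), with +x at about 210°. I'll move over the plate and turn +50° in yaw.

Call:
move_arm:
  rows:
    - [-0.034,-0.0172,0,0,0,0,0]
    - [-0.034,-0.0172,0,0,0,0,0]
    - [-0.034,-0.0172,0,0,0,0,0]
    - [-0.034,-0.0172,0,0,0,0,0]
    - [-0.034,-0.0172,0,0,0,0,0]
    - [-0.034,-0.0172,0,0,0,0,0]
    - [-0.034,-0.0172,0,0,0,0,0]
    - [-0.034,-0.0172,0,0,0,0,0]

```text
clock: 0.77
ee_pos: [406.5, 315.6, 231.1]
tcp_rot: [0.174, 0.985, -0.0, -0.0]
contact_force: [0.5, 0.4, -0.3]
opening: 85.7
gripper_force: 0.0
```

Call:
move_arm:
  rows:
    - [-0.034,-0.0172,0,0,0,0,0]
    - [-0.034,-0.0172,0,0,0,0,0]
    - [-0.034,-0.0172,0,0,0,0,0]
    - [0,0,0,0,0,-7,0]
    - [0,0,0,0,0,-7,0]
    - [0,0,0,0,0,-7,0]
    - [0,0,0,0,0,-7,0]
    - [0,0,0,0,0,-7,0]

```text
clock: 1.43
ee_pos: [483.6, 233.5, 230.8]
tcp_rot: [-0.132, 0.991, -0.0, -0.001]
contact_force: [0.2, -1.4, -0.0]
opening: 85.4
gripper_force: 0.0
```

Call:
move_arm:
  rows:
    - [0,0,0,0,0,-7,0]
    - [0,0,0,0,0,-7,0]
    - [0,0,0,0,0,0,0]
    - [0,0,0,0,0,0,0]

```text
clock: 1.77
ee_pos: [483.6, 233.7, 231.0]
tcp_rot: [-0.248, 0.969, -0.0, -0.0]
contact_force: [0.1, -0.3, 0.5]
opening: 85.3
gripper_force: 0.0
```

```bash
python3 -c "
from h import *
im,de,E=snap('wrist','w1'); s=manip.observe()
print(s['clock'],s['ee_pos'],R.from_quat(s['tcp_rot']).as_matrix().round(3),s['joint_positions'].round(2))
g,P=cloud('wrist',(0,0,640,480),de,E)
m=(P[:,2]>50)&(P[:,2]<66)&(abs(P[:,0]-472)<60)&(abs(P[:,1]-228)<60)
print(m.sum(),cv2.minAreaRect(P[m][:,:2].astype(np.float32)),P[m].mean(0))
# foot corners from top
print(onplane('top',[(197.7,219.3),(207,190.9),(166.3,208.8)],12,load('top0')[2]).round())
im,de,E=load('top0');g,P=cloud('top',(130,60,330,270),de,E)
m=(P[:,2]>80)&(P[:,0]<760)
print(cv2.boundingRect(g[m].astype(np.int32)));q=P[m];
for lo in range(540,760,20):
  k=q[(q[:,0]>=lo)&(q[:,0]<lo+20)]
  if len(k):print(lo,len(k),k.min(0).round(),k.max(0).round())
"
```

```text
1.8167 [483.6583705  233.72125635 231.07617693] [[-0.877 -0.481 -0.   ]
 [-0.481  0.877 -0.   ]
 [ 0.001  0.    -1.   ]] [ 0.43  0.26  1.65  0.    1.23 -1.64]
605 ((476.4386901855469, 231.86683654785156), (67.37803649902344, 5.989638328552246), 29.9427433013916) [475.52840926 231.42006486  57.79799112]
[[601. 365.  12.]
 [682. 341.  12.]
 [630. 453.  12.]]
(152, 125, 178, 94)
580 1 [599.   0.  89.] [599.   0.  89.]
600 113 [601.   0.  82.] [620. 380. 252.]
620 465 [620.   1.  84.] [640. 423. 287.]
640 686 [640.   1.  82.] [660. 432. 288.]
660 659 [660.   2.  85.] [680. 430. 286.]
680 491 [680.   2.  81.] [700. 412. 277.]
700 679 [700.   2.  85.] [720. 254. 410.]
720 1027 [720.   3.  88.] [740. 285. 420.]
740 1297 [740.   3.  84.] [760. 327. 419.]
```

View pics/w1.png

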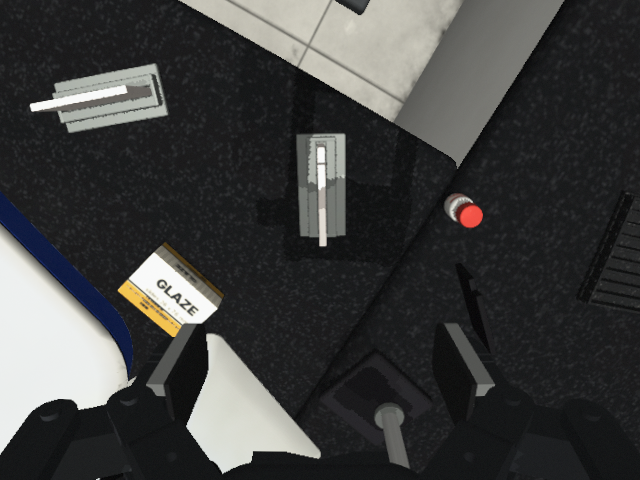

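Wrist view: the notched plate runs from (321,150) to (323,245), with the notch step at its upper end. The vial is at (465,210) and the reader post at (390,415). The fitted edge is 67 mm long against an expected 68, and 57.8 mm high against 58. I'll correct the position and descend.

Call:
move_arm:
  rows:
    - [0.001,0.002,0.035,0,0,-1.2,0]
    - [0,0,0.035,0,0,0,0]
    - [0,0,0.035,0,0,0,0]
    - [0,0,0.035,0,0,0,0]
    - [0,0,0.03,0,0,0,0]
    - [0,0,0.02,0,0,0,0]
    - [0,0,0.016,0,0,0,0]
    - [0,0,0,0,0,0,0]

```text
clock: 2.48
ee_pos: [479.7, 234.0, 22.1]
tcp_rot: [-0.259, 0.966, -0.001, -0.004]
contact_force: [0.2, -0.6, -0.4]
opening: 85.3
gripper_force: 0.0
```

Call:
move_arm:
  grip_force: 40
  rows:
    - [0,0,0,0,0,0,1]
    - [0,0,0,0,0,0,1]
    - [0,0,0,0,0,0,1]
    - [0,0,0,0,0,0,1]
    - [0,0,0,0,0,0,1]
    - [0,0,0,0,0,0,1]
    - [0,0,0,0,0,0,1]
    - [0,0,0,0,0,0,1]

```text
clock: 3.15
ee_pos: [482.3, 235.2, 26.0]
tcp_rot: [-0.26, 0.966, 0.0, 0.001]
contact_force: [0.6, 0.4, 3.9]
opening: 5.7
gripper_force: 41.1
```

Gripped with a 5.7 mm opening. Lifting straight out.

Call:
move_arm:
  rows:
    - [0,0,-0.01,0,0,0,1]
    - [0,0,-0.02,0,0,0,1]
    - [0,0,-0.025,0,0,0,1]
    - [0,0,-0.025,0,0,0,1]
    - [0,0,-0.025,0,0,0,1]
    - [0,0,-0.025,0,0,0,1]
    - [0,0,-0.02,0,0,0,1]
    - [0,0,0,0,0,0,1]

```text
clock: 3.82
ee_pos: [484.1, 236.1, 180.1]
tcp_rot: [-0.26, 0.966, 0.001, 0.004]
contact_force: [0.1, 1.4, -0.4]
opening: 5.5
gripper_force: 40.4
```

```bash
python3 -c "
from h import *
im,de,E=snap('wrist','w2'); snap('side','s2'); s=manip.observe()
print(s['clock'],s['ee_pos'],s['opening'],s['gripper_force'])
im,de,E=load('side0')
# head from side depth: points in head, plus collar front
im,de,E=load('s2'); 
cv2.imwrite('pics/s2c.png',cv2.resize(im[200:400,200:440],(720,600),interpolation=2)[:,:,::-1])
# post by side silhouette: centre pixels rows 290..340
hsv=cv2.cvtColor(im,cv2.COLOR_RGB2HSV)
g,P=cloud('side',(222,275,262,350),de,E)
m=(P[:,1]>400)&(P[:,1]<445)&(P[:,0]>640)&(P[:,0]<685)&(P[:,2]>30)&(P[:,2]<170)
cs=[g[m&(g[:,1]==v)][:,0].mean() for v in (290,310,330)]
o,d=rays('side',[(c,v) for c,v in zip(cs,(290,310,330))],E)
for dd,v in zip(d,(290,310,330)):
  k=m&(g[:,1]==v); dm=de[v,g[k][:,0]].min(); p=o+dd*dm; h=dd*[1,1,0]; h/=np.linalg.norm(h); print('post c',(p+9*h).round(1), k.sum())
"
```

```text
3.9167 [481.91194182 235.04655041 175.83806341] 5.4489214115954425 40.402808636426926<string>:13: RuntimeWarning: Mean of empty slice.
  ret = ret.dtype.type(ret / rcount)
Traceback (most recent call last):
ValueError: zero-size array to reduction operation minimum which has no identity
```

View pics/s2c.png

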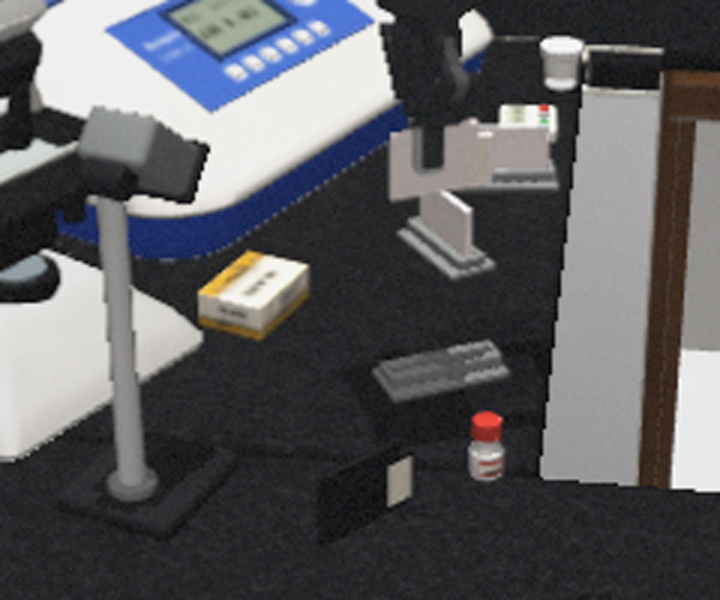

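The side crop shows the plate held clear with its label uncovered at the right end of the plate, crop (480,150). Foot, post and head estimates of the window agree: W≈(640,353), front 251.5°. Now computing the presentation pose.

```bash
cat > tgt.py <<'E'
from h import *
def target(W=(639.5,353,220),az=251.5,lab=(39.8,3,0)):
    a=np.radians(az);t=np.radians(40);f=np.array([np.cos(a),np.sin(a),0]);u=np.array([0,0,1.])
    d=f*np.cos(t)-u*np.sin(t); zp=f*np.sin(t)+u*np.cos(t); xp=np.cross(d,zp)
    M=np.c_[xp,-d,-zp]; L=np.array(W)+100*d; return M,L-M@np.array(lab),L,d
def delta(M,p):
    s=manip.observe(); C=R.from_quat(s['tcp_rot']).as_matrix()
    print('clock',s['clock'],'pos',s['ee_pos'].round(1),'tgt',p.round(1))
    print('rotvec(tool,deg)',np.degrees(R.from_matrix(C.T@M).as_rotvec()).round(2),'shift in target axes',(M.T@(p-s['ee_pos'])).round(1),'in tool now',(C.T@(p-s['ee_pos'])).round(1))
    print('q',s['joint_positions'].round(2))
if __name__=='__main__':
    M,p,L,d=target(); print(M.round(3),L.round(1)); delta(M,p)
E
python3 tgt.py
```

```text
[[-0.948  0.243  0.204]
 [ 0.317  0.726  0.61 ]
 [ 0.     0.643 -0.766]] [615.2 280.4 155.7]
clock 3.9167 pos [481.9 235.  175.8] tgt [652.2 265.5 153.8]
rotvec(tool,deg) [-37.51 -16.88  46.59] shift in target axes [-151.8   49.4   70.2] in tool now [-162.6  -59.    22.2]
q [ 0.43  0.3   1.74  0.    1.1  -1.66]
```

Call:
move_arm:
  rows:
    - [0,0,-0.005,-3.75,-1.69,4.66,1]
    - [0,0,-0.005,-3.75,-1.69,4.66,1]
    - [0,0,0,-3.75,-1.69,4.66,1]
    - [0,0,0,-3.75,-1.69,4.66,1]
    - [0,0,0,-3.75,-1.69,4.66,1]
    - [0,0,0,-3.75,-1.69,4.66,1]
    - [0,0,0,-3.75,-1.69,4.66,1]
    - [0,0,0,-3.75,-1.69,4.66,1]

```text
clock: 4.58
ee_pos: [481.3, 234.1, 183.6]
tcp_rot: [0.072, 0.958, 0.276, 0.043]
contact_force: [-0.4, 0.1, -1.0]
opening: 5.5
gripper_force: 40.5
```

Call:
move_arm:
  rows:
    - [0,0,0,-3.75,-1.69,4.66,1]
    - [0,0,0,-3.75,-1.69,4.66,1]
    - [0,0,0,0,0,0,1]
    - [0,0,0,0,0,0,1]

```text
clock: 4.92
ee_pos: [480.7, 234.0, 183.5]
tcp_rot: [0.152, 0.928, 0.336, 0.053]
contact_force: [1.3, 0.7, -0.3]
opening: 5.2
gripper_force: 40.4
```

```bash
python3 tgt.py; python3 -c "
from h import *
snap('wrist','w3')"
```

```text
[[-0.948  0.243  0.204]
 [ 0.317  0.726  0.61 ]
 [ 0.     0.643 -0.766]] [615.2 280.4 155.7]
clock 4.9167 pos [480.7 234.  183.5] tgt [652.2 265.5 153.8]
rotvec(tool,deg) [-0.23 -0.17 -0.14] shift in target axes [-152.6   45.5   77. ] in tool now [-152.8   46.2   76.3]
q [ 0.07  0.2   2.08  0.95  0.82 -1.84]
```

View pics/w3.png

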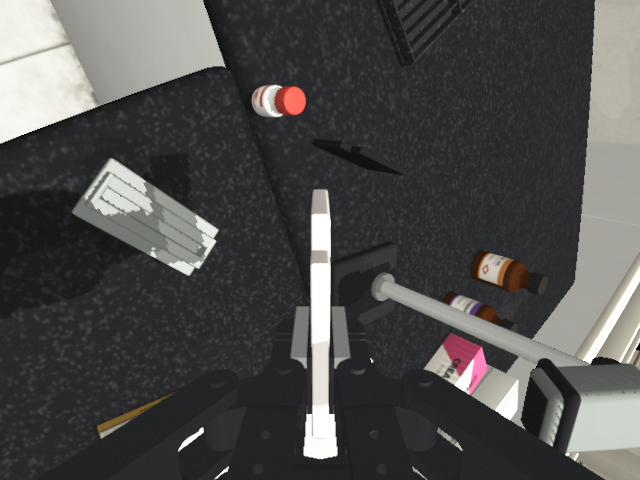

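The wrist view shows the plate edge-on at (320,320), square in the fingers, with the reader head at the right (590,410). Path clear. I'll translate across first and then toward the window.

Call:
move_arm:
  rows:
    - [-0.015,0,0.008,0,0,0,1]
    - [-0.025,0,0.012,0,0,0,1]
    - [-0.025,0,0.012,0,0,0,1]
    - [-0.025,0,0.012,0,0,0,1]
    - [-0.025,0,0.012,0,0,0,1]
    - [-0.025,0,0.012,0,0,0,1]
    - [-0.013,0,0.008,0,0,0,1]
    - [0,0,0,0,0,0,1]

```text
clock: 5.63
ee_pos: [645.7, 232.9, 125.4]
tcp_rot: [0.15, 0.928, 0.337, 0.055]
contact_force: [0.6, 0.3, -1.4]
opening: 5.3
gripper_force: 40.4
```

Call:
move_arm:
  rows:
    - [0,0.01,0,0,0,0,1]
    - [0,0.01,0,0,0,0,1]
    - [0,0.01,0,0,0,0,1]
    - [0,0.01,0,0,0,0,1]
    - [0,0.005,0,0,0,0,1]
    - [0,0,0,0,0,0,1]
    - [0,0,0,0,0,0,1]
    - [0,0,0,0,0,0,1]

```text
clock: 6.3
ee_pos: [653.0, 265.0, 155.4]
tcp_rot: [0.151, 0.928, 0.337, 0.054]
contact_force: [0.2, 0.2, 0.1]
opening: 5.4
gripper_force: 40.4
```

```bash
python3 tgt.py; python3 -c "
from h import *
snap('wrist','w4');im=snap('side','s4')[0];t=snap('top','t4')[0]
a=cv2.resize(im[200:320,200:360],(533,400),interpolation=2)
b=cv2.resize(t[160:240,140:240],(500,400),interpolation=2)
c=cv2.resize(load('w4')[0],(533,400))
cv2.imwrite('pics/m4.png',cv2.resize(np.hstack([c,a]),(800,300))[:,:,::-1])
"
```

```text
[[-0.948  0.243  0.204]
 [ 0.317  0.726  0.61 ]
 [ 0.     0.643 -0.766]] [615.2 280.4 155.7]
clock 6.3 pos [653.  265.  155.4] tgt [652.2 265.5 153.8]
rotvec(tool,deg) [-0.09 -0.06 -0.03] shift in target axes [ 0.9 -0.8  1.4] in tool now [ 0.9 -0.8  1.4]
q [ 0.1   0.48  1.73  0.9   0.84 -1.74]
```

View pics/m4.png

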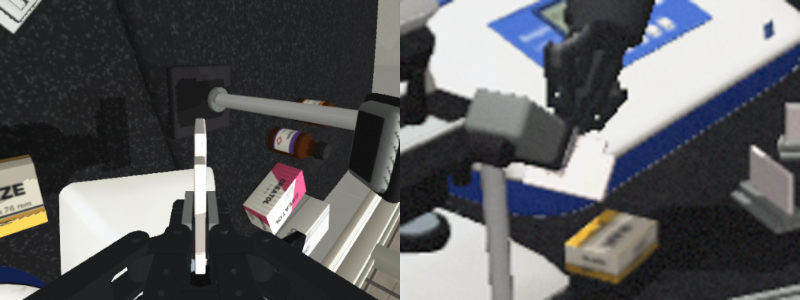

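The wrist view shows the plate edge-on facing the window, which is at original pixel (590,230). I'll check the window centre against the label in tool axes using the wrist depth.

```bash
python3 -c "
from h import *
im,de,E=load('w4');s=manip.observe();C=R.from_quat(s['tcp_rot']).as_matrix()
g,P=cloud('wrist',(480,100,640,380),de,E);T=(P-s['ee_pos'])@C
m=(abs(T[:,0]-40)<60)&(abs(T[:,2])<60)&(T[:,1]>70)&(T[:,1]<125)
print(m.sum(),np.histogram(T[m][:,1],bins=range(70,126,5)))
k=m&(abs(T[:,1]-np.median(T[m][:,1]))<60)
for lo in range(80,125,5):
  q=T[m&(T[:,1]>=lo)&(T[:,1]<lo+5)]
  if len(q)>20: print(lo,len(q),np.percentile(q,[1,99],axis=0).round(1).tolist())
f=T[m&(T[:,1]<np.percentile(T[m][:,1],3)+8)]
print('plane',np.linalg.lstsq(np.c_[f[:,[0,2]],np.ones(len(f))],f[:,1],rcond=None)[0])
g,P=cloud('wrist',(250,150,400,420),de,E);T=(P-s['ee_pos'])@C
q=T[(abs(T[:,1])<8)&(T[:,0]>15)&(T[:,0]<70)&(abs(T[:,2])<45)];print('plate',len(q),np.percentile(q,[1,50,99],axis=0).round(1))
"
```

```text
11399 (array([   0,    0,    0,    0,    0,   36, 7336, 2779, 1218,   30,    0]), array([ 70,  75,  80,  85,  90,  95, 100, 105, 110, 115, 120, 125]))
95 36 [[31.5, 99.4, -11.3], [59.1, 100.0, 8.9]]
100 7336 [[17.2, 100.2, -16.3], [64.8, 104.9, 15.8]]
105 2779 [[14.5, 105.0, -19.7], [69.4, 110.0, 17.9]]
110 1218 [[11.5, 110.0, -21.2], [70.7, 114.6, 17.9]]
115 30 [[11.4, 115.0, -20.9], [16.9, 117.8, -18.3]]
plane [ 5.94318815e-03 -1.16051529e-01  1.02056398e+02]
plate 2775 [[ 15.4  -2.6 -32.8]
 [ 40.4   0.5 -30.5]
 [ 53.3   3.5  15.4]]
```

In tool axes the window centre is about (41, 102, −1) mm and the label is at (39.8, 3, 0). That is centred within about 2 mm, at roughly 99 mm. The arm is still, so I'm handing in.

```bash
python3 -c "
from rig import manip
print(abs(manip.observe()['joint_vel']).max()); print(manip.hand_in())"
```

```text
0.00410115660512599
the job is handed in; nothing more can be done
None
```

I handed the job in with the notched plate held steady in front of the reader: label uncovered, label side up and square to the window to within about 7°, centred within about 2 mm, roughly 99 mm out; the hand-in returned no verdict.

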